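Feed a sample sled along the reader's fence with a push stick

ROBOT

A 6-joint arm with a two-finger parallel gripper is mounted at the origin on a cart in front of the work surface, level with it; the furniture and walls round the work are solid. World frame = base frame: x ahead of the robot, y to its left, z up, the work surface at z = 0. Lengths are in m, angles in degrees, forces in N, time in s.
With the tool pointing down it reaches from about 0.4 to 0.825 m from the base axis. Payload 7 kg.
Tool frame: the origin (TCP) lies on the centre line of the jaws, within the pads' length; the fingertips stand 19 mm ahead of it and the grasp point (between the pads) is the TCP; z points along the fingers, y is the line along which they close (so a half turn about z gives the same grasp; the last joint's range is limited). The gripper opens to 88 mm and grips with 3 to 60 N. Pads are 19 mm wide; open, the fingers measure 130 mm over their backs; the gripper's body (78 mm by 193 mm) begins 47 mm behind the grasp point.
Start: joints at [80.621, 20.546, 0.682, 0, -70.136, -16.507], TCP at [0.295, 0.607, 0.246] pointing down, gripper open.
Joint ranges: [-176.03, 176.03], [-82.01, 121.73], [-58.28, 71.71], [-173.87, 95.51], [-174.79, -0.11], [-173.66, 173.66]. Speed limits (degrees/s): [136.94, 136.94, 172.46, 180, 180, 180].

INTERFACE

Orientations are given as [roll, pitch, yaw] about the fixed x, y, z axes, in that order (R = Rz(yaw) Ry(pitch) Rx(roll)).
In Python, from plant import * gives the robot as it stands. The module is installed in compiled form; this text tells all that it offers.
- The arm moves only by the tool play_rows, never from a script. Its argument "deltas" is a list of rows, each a list of 6 numbers: the shift along the world's x, y, z scaled (see below), then the turn, a rotation vector about the world's x, y, z scaled (see below). A call has 1 to 10 rows; each row shifts and turns the commanded pose from where the row before left it; what a row does not reach is not made up. The controller multiplies each number of a shift by 800 mm and each number of a turn by 180 degrees. A row lasts 1/10 s, in which the tool goes at most 50 mm and 8.59 degrees, less where a joint would pass 70% of its speed; a pose out of reach is approached as far as the arm can. A call with a number of a shift or a turn outside -1 to 1 is refused whole. A call with a gripper value outside its range is refused whole. "gripper" is the gripper command: -1 is shut, 1 is fully open, values between are in proportion, set as the call begins (left out, the last holds). The fingers move at their own pace and stop on an object; the grip force is fixed at half the most. Time passes only in rows, so rows that do not move let the fingers close. It gives the time, the measured TCP pose, the force, the opening and the grip force at its end, in the units of the state.
- get_obs(): the state, without advancing time (a new reading comes with each control period).
- snapshot(name): name is "scene" or "top" or "wrist"; returns (picture, depth): 400x640x3 uint8, blue, green, red; 400x640 float32, m along the optical axis (not along the pixel's ray), 0 where there is no reading.
- camera_model(name): a dict with "fx", "fy", "cx", "cy" (pixels), "world_to_cam" (4x4, takes a point from world to camera coordinates). Camera axes: x right, y down, z forward; pixel columns grow to the right and rows downward; lengths in m; the calibration is good to about 2 mm. The wrist camera is an equidistant fisheye: a pixel r from the principal point sees the ray r / f radians off the axis. A picture is of the moment at which its call begins: read the wrist's pose just before it. camera_model takes no time and is no camera call; for the wrist camera it gives the pose at the moment of the call.
- close_job(): hands the job in; it is judged then, once.
The state is a dict: "clock": time; "joint_pos": joint angles; "qvel": joint speeds; "tau": joint torques, N m; "tool_pos": TCP position; "orientation": TCP orientation; "force": force on the tool from outside, world axes, zero at the start; "moment": the same for the moment, N m; "opening": finger opening in m; "gripper_force": force on a finger pad.
Only numpy, scipy, OpenCV 4.12 (cv2) and the standard library are available. Lean on these libraries where they do the work, as an engineer would, in place of code of your own. Each camera call takes 0.05 s, during which the arm holds its last target. There are 200 camera calls.

TASK

Pick up the push stick by its orange grip and use it to feed the blue sample sled slowly along the fence, under the reading bridge, until its nose rests against the end stop. Bring the sled gently flush against the fence's steel strip before its nose crosses the red line and keep it pressed there with about 4 N (2 to 6 N while feeding, never over 10 N) the whole rest of the way, up to and at the stop; do not ram the stop, do not touch the sled with the gripper and leave the things around alone. Then lay the stick back down on the worktop, off the guide board.

Things in the scene. Friction and masses are not known exactly. Their poses are not given: they have to be found in the camera images.
- guide_board: Fixed aluminium guide board, 385 x 156 mm, its sliding surface 10 mm above the worktop (z = 10 mm in this frame; origin at worktop level). x = feed direction (roughly world +y), z up, y = away from the fence, roughly towards the robot. In this frame the board spans x -200 to +185, y -71 to +85 mm; a red line crosses it at x = +5.
- fence: Fence along the board's -y side: a dark fixed rail and, before it, a bright steel facing strip (360 x 8 mm, 28 mm high) that guides the sled, locked somewhere 0 to 14 mm out from the rail, parallel to the feed. This pose is the rail's and does not show the setting: the strip's face lies at y = 0 to +14 mm in this frame. Origin at mid length, on the sliding surface; x = feed, y towards the sled.
- end_stop: Dark stop bar with rubber pads across the far end of the board, 20 mm high above the sliding surface. Origin: centre of the face the sled's nose meets, at the level of the sliding surface (165 mm ahead of the board's origin); x in the feed direction.
- sled: Loose blue sled, block 100 (along x = feed) x 76 x 22 mm, with a clamped red-lidded cup (62 mm wide, top 95 mm up; one piece with it), 0.3 to 0.56 kg. Origin: centre of its underside. Its -y side runs on the fence strip, +x face is the nose. Starts before the red line, some mm off the strip, askew. At the stop its origin is 50 mm short of the stop's face.
- sled_nose (a point): Middle of the sled's front face, 50 mm ahead of its origin, 11 mm up.
- stick_grip (a point): Centre of the push stick's orange upright grip plate (60 mm long, 16 mm thick, 44 mm high on top of the blade), 40 mm above the stick's underside. Stick axes: x along the blade to the tip, z up. It stands on its wooden blade, 26 mm wide, 16 mm high, from x = -60 to +110 mm; its top is 60 mm up. Loose, 0.12 kg.
- stick_notch (a point): Inner corner of the step at the stick's tip, 110 mm ahead of the grip centre, 4 mm to its +y side, 8 mm above the underside. The end face (y -13 to +4) pushes the sled's rear face; a 9 mm wide lip (y +4 to +13) runs on to x = +130 mm along the sled's side. So the step takes the sled's rear corner away from the fence.
- petri_dish: Loose white stack of petri dishes, 90 mm wide, 32 mm high; bystander. Origin under its centre.
- white_bean_cup: Loose cup of white beans with a red lid, 62 mm wide, 74 mm high, behind the board; bystander. Origin under its centre.
- blue_cap_bottle: Loose white bottle with a blue cap, 56 mm wide, 101 mm high, behind the board; bystander. Origin under its centre.
- bridge_mid (a point): Middle of the underside of the white reading bridge, 120 mm above the worktop, 115 mm ahead of the board's origin. The bridge is 64 mm deep (along the feed), its top at 154 mm; 170 mm between its legs.

How it is judged (in metres and radians):
On the way, in this order (a step that is already met when the one before it is completed fails the run):
1. the stick feeds the sled pressed against the fence with 1.8 to 6.5 N, its nose 5 to 45 mm past the red line (x of sled_nose in the frame of guide_board between 0.01 and 0.05 m and contact force between sled and fence between 1.8 and 6.5 N and contact force between push_stick and sled above 0.3 N), for 0.15 s.
2. the stick still keeps it pressed against the fence with 1.8 to 6.5 N, its nose 55 to 95 mm past the red line (x of sled_nose in the frame of guide_board between 0.06 and 0.1 m and contact force between sled and fence between 1.8 and 6.5 N and contact force between push_stick and sled above 0.3 N), for 0.15 s.
3. and still with 1.8 to 6.5 N, its nose 105 to 145 mm past the red line (x of sled_nose in the frame of guide_board between 0.11 and 0.15 m and contact force between sled and fence between 1.8 and 6.5 N and contact force between push_stick and sled above 0.3 N), for 0.15 s.
4. the stick holds the sled's nose against the stop and its side against the fence (x of sled_nose in the frame of end_stop above -0.003 m and contact force between sled and fence above 0.3 N and contact force between push_stick and sled above 0.3 N), for 0.2 s.
At the end, for the whole second after the job is handed in: The sled rests flat on the board with its nose within 4 mm of the end stop, square to the fence within 0.03 rad and its centre no more than 54 mm from the rail (where the strip is set furthest out: 2 mm off the strip); the push stick lies released on the worktop, clear of board and sled (x of sled_nose in the frame of end_stop above -0.004 m and y of sled in the frame of fence below 0.054 m and angle between the x axis of sled and the x axis of guide_board, either way round below 0.03 rad and angle between sled's own z axis and vertical below 0.05 rad and linear speed of sled below 0.01 m/s and height (world z) of stick_grip below 0.045 m and contact force between push_stick and guide_board below 0.05 N and contact force between push_stick and sled below 0.05 N); the robot touches nothing.
It fails at once if once its nose is past the red line, the sled turns more than 0.03 rad askew to the fence (x of sled_nose in the frame of guide_board above 0.008 m and angle between the x axis of sled and the x axis of guide_board, either way round above 0.03 rad).
It fails at once if the sled is pressed against the fence with more than 10 N (contact force between sled and fence above 10 N).
It fails at once if the sled is pressed against the end stop with more than 25 N (contact force between sled and end_stop above 25 N).
It fails at once if the gripper or arm touches the sled, or it is tipped or lifted (contact force between any of the fingers, the arm and sled above 0.5 N or angle between sled's own z axis and vertical above 0.15 rad or height (world z) of sled above 0.02 m).
It fails at once if the petri dishes, the bean cup or the bottle are shifted more than 15 mm (distance of any of petri_dish, white_bean_cup, blue_cap_bottle from where it was at the start of the episode above 0.015 m).
It also fails if it takes over 72 s, if anything falls off the work surface, if the arm or the gripper's body presses on something with over 40 N, if the wrist force passes 120 N, or if a joint passes its speed limit or range.

## Working session

There is one attempt and no reset: what is moved stays moved. The work goes in short steps, Python scripts to look and compute and a tool call to move; the robot and the scene stay as the last step left them, time stands still between calls to the robot, and variables do not carry over. Pictures are saved under pics/ and viewed, at most 10 in all, crops included, and the job is handed in when it is done.

Besides the shell and the picture viewer there is one more tool, called after ">>>" by a JSON object that holds its "method" and its "body". play_rows: Moves the arm, as the interface text tells. Its arguments: {"type":"object","properties":{"deltas":{"type":"array","items":{"type":"array","items":{"type":"number","minimum":-1,"maximum":1}}},"gripper":{"type":"number"}},"required":["deltas"]}

```bash
mkdir -p pics; python3 - <<'E'
from plant import *
import cv2,numpy as np
o=get_obs();print({k:np.round(v,3) for k,v in o.items()})
for n in("scene","top"):
    p,d=snapshot(n);cv2.imwrite(f"pics/{n}0.png",p);np.savez(f"{n}0.npz",p=p,d=d,**{k:v for k,v in camera_model(n).items() if not isinstance(v,str)})
    c=camera_model(n);print(n,{k:(np.round(v,3).tolist() if not isinstance(v,str) else v) for k,v in c.items()})
E
```

```text
{'clock': np.float64(0.0), 'joint_pos': array([ 8.0620e+01,  2.0591e+01,  6.3600e-01, -2.1000e-02, -7.0134e+01,
       -1.6506e+01]), 'qvel': array([ 0.116,  0.051,  0.136,  0.044, -0.035, -0.059]), 'tau': array([-0.0000e+00, -5.8273e+01,  2.9304e+01,  6.9970e+00,  7.0000e-03,
       -0.0000e+00]), 'tool_pos': array([0.295, 0.607, 0.245]), 'orientation': array([ 1.79908e+02, -7.00000e-03, -2.58930e+01]), 'force': array([ 0.441, -1.83 , -0.207]), 'moment': array([ 0.007,  0.095, -0.015]), 'gripper_force': np.float64(0.0), 'opening': np.float64(0.088)}
scene {'fx': 395.421, 'fy': 395.421, 'cx': 317.009, 'cy': 190.265, 'world_to_cam': [[0.789, -0.615, 0.019, -0.429], [-0.25, -0.348, -0.903, 0.261], [0.562, 0.708, -0.428, 0.996], [0.0, 0.0, 0.0, 1.0]]}
top {'fx': 423.135, 'fy': 423.135, 'cx': 318.465, 'cy': 201.866, 'world_to_cam': [[-0.011, -1.0, 0.002, 0.048], [-0.986, 0.011, -0.166, 0.577], [0.166, -0.004, -0.986, 1.251], [0.0, 0.0, 0.0, 1.0]]}
```

View pics/top0.png

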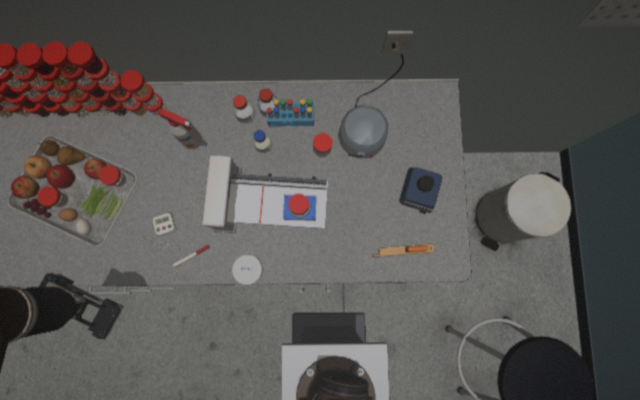

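View pics/scene0.png

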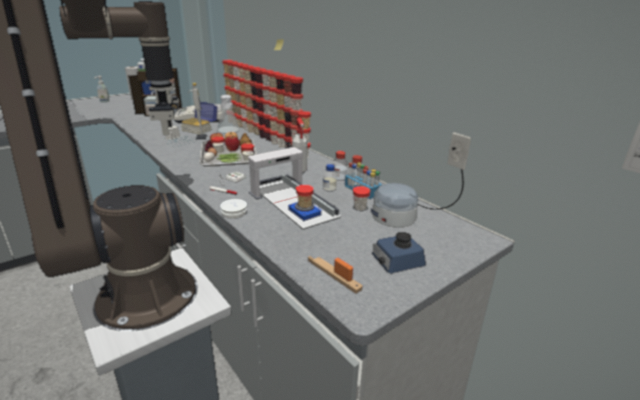

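The top view shows the stick at about (405,250) with its grip at the right end (425,248) and tip to the left. The sled is at (300,207), the board spans columns 205–327, the red line is at column 262, and the bridge is at (217,190). The scene view agrees.

```bash
cat > h.py <<'E'
import cv2,numpy as np
def ray(c,uv,z,fish=False):
    """cast pixels onto plane world z"""
    uv=np.atleast_2d(uv).astype(float);x=(uv[:,0]-c['cx'])/c['fx'];y=(uv[:,1]-c['cy'])/c['fy']
    if fish:
        t=np.hypot(x,y);s=np.where(t>1e-9,np.sin(t)/np.maximum(t,1e-9),1);d=np.c_[x*s,y*s,np.cos(t)]
    else: d=np.c_[x,y,np.ones_like(x)]
    T=np.linalg.inv(np.array(c['world_to_cam']));d=d@T[:3,:3].T;o=T[:3,3]
    return o+d*((z-o[2])/d[:,2])[:,None]
def proj(c,P,fish=False):
    P=np.atleast_2d(P);W=np.array(c['world_to_cam']);q=P@W[:3,:3].T+W[:3,3]
    r=np.hypot(q[:,0],q[:,1])
    if fish: k=np.arctan2(r,q[:,2])/np.maximum(r,1e-9)
    else: k=1/q[:,2]
    return np.c_[q[:,0]*k*c['fx']+c['cx'],q[:,1]*k*c['fy']+c['cy']]
def mask(p,lo,hi):
    return cv2.inRange(cv2.cvtColor(p,cv2.COLOR_BGR2HSV),np.array(lo),np.array(hi))
def blobs(m,amin=20):
    n,l,s,ce=cv2.connectedComponentsWithStats(m);out=[]
    for i in range(1,n):
        if s[i,4]>=amin:
            ys,xs=np.where(l==i);out.append((s[i],ce[i],np.c_[xs,ys]))
    return out
E
python3 - <<'E'
from h import *
f=np.load("top0.npz");c=f;p=f['p']
print(p[250,380:440:4].tolist());print(p[195,225:330:6].tolist())
def show(n,lo,hi,z,roi):
    m=mask(p,lo,hi);M=np.zeros_like(m);x0,y0,x1,y1=roi;M[y0:y1,x0:x1]=m[y0:y1,x0:x1]
    for s,ce,px in blobs(M,8):
        r=cv2.minAreaRect(ray(c,px,z)[:,:2].astype(np.float32)*1000);print(n,s.tolist(),ce.round(1),ray(c,ce,z)[0].round(4),np.round(r[0],1),np.round(r[1],1),round(r[2],1), ray(c,cv2.boxPoints(cv2.minAreaRect(px.astype(np.float32))),z)[:,:2].round(3).tolist())
show("stick",(5,80,60),(25,255,255),.016,(365,235,445,265))
show("grip",(4,190,150),(14,255,255),.060,(365,235,445,265))
show("sled",(100,120,50),(130,255,255),.032,(270,185,330,227))
show("redline",(0,60,60),(8,255,255),.010,(255,175,270,230))
show("lid",(0,120,60),(8,255,255),.095,(280,185,330,227))
show("board",(0,0,150),(179,60,255),.010,(232,175,330,232))
show("dish",(0,0,150),(179,60,255),.032,(228,250,265,290))
show("bridge",(0,0,150),(179,60,255),.154,(195,150,234,232))
E
```

```text
[[90, 121, 151], [99, 134, 168], [98, 134, 169], [98, 134, 167], [96, 131, 164], [96, 130, 164], [87, 118, 149], [44, 71, 119], [54, 94, 158], [52, 95, 154], [54, 90, 144], [58, 90, 139], [90, 124, 158], [93, 126, 157], [113, 114, 115]]
[[160, 161, 166], [109, 112, 113], [164, 162, 161], [177, 174, 175], [176, 174, 173], [174, 172, 172], [148, 147, 171], [176, 174, 174], [174, 171, 171], [176, 173, 174], [144, 110, 99], [147, 119, 120], [61, 65, 168], [101, 102, 169], [166, 140, 131], [164, 149, 143], [174, 170, 172], [122, 121, 122]]
stick [374, 244, 60, 12, 430] [405.2 249.8] [ 0.4293 -0.2249  0.016 ] [ 429.2 -219.4] [ 23.9 184.5] 4.2 [[0.434, -0.127], [0.448, -0.311], [0.424, -0.312], [0.411, -0.128]]
sled [284, 196, 12, 23, 100] [287.3 210.4] [0.5539 0.1383 0.032 ] [560.9 139.3] [72.6 31.9] 15.0 [[0.592, 0.164], [0.6, 0.133], [0.53, 0.114], [0.522, 0.145]]
sled [303, 197, 12, 22, 120] [311.1 208.9] [0.5578 0.0645 0.032 ] [562.5  72.4] [34.  65.9] 89.4 [[0.596, 0.089], [0.595, 0.055], [0.529, 0.056], [0.53, 0.09]]
redline [262, 187, 2, 5, 8] [262.5 189. ] [0.6268 0.2187 0.01  ] [6
[... 842 characters left out ...]
], [0.642, 0.112], [0.641, 0.074], [0.638, 0.074]]
board [311, 185, 12, 2, 13] [316.2 185.8] [0.6352 0.0481 0.01  ] [634.9  47.2] [35.2  3.2] 83.5 [[0.635, 0.065], [0.638, 0.064], [0.634, 0.03], [0.631, 0.03]]
board [261, 187, 66, 41, 1555] [290.7 206.2] [0.5704 0.1291 0.01  ] [569.8 119.9] [201.8 119.5] 85.7 [[0.518, 0.224], [0.637, 0.218], [0.622, 0.015], [0.503, 0.024]]
dish [233, 256, 28, 28, 640] [246.4 269.3] [0.375  0.2618 0.032 ] [374.7 261.7] [82.4 80.7] 89.4 [[0.416, 0.303], [0.415, 0.221], [0.334, 0.22], [0.335, 0.302]]
bridge [203, 156, 27, 70, 1378] [216.1 190.4] [0.5953 0.3311 0.154 ] [597.1 331.1] [ 57.  198.8] 85.7 [[0.501, 0.367], [0.7, 0.353], [0.693, 0.295], [0.494, 0.31]]
```

>>> {"method": "play_rows", "body": {"deltas": [[0.0194,-0.0571,0.0094,0,0,-0.0333],[0.0194,-0.0571,0.0094,0,0,-0.0333],[0.0194,-0.0571,0.0094,0,0,-0.0333],[0.0194,-0.0571,0.0094,0,0,-0.0333],[0.0194,-0.0571,0.0094,0,0,-0.0333],[0.0194,-0.0571,0.0094,0,0,-0.0333],[0.0194,-0.0571,0.0094,0,0,-0.0333],[0.0194,-0.0571,0.0094,0,0,-0.0333],[0.0194,-0.0571,0.0094,0,0,-0.0333],[0.0194,-0.0571,0.0094,0,0,-0.0333]], "gripper": 1}}

```text
clock: 1.1
tool_pos: [0.4498, 0.1485, 0.3211]
orientation: [-180.0, 0.0, -86.0]
force: [1.5, 0.4, -0.8]
opening: 0.0873
gripper_force: 0.0
```

```bash
cat >> h.py <<'E'
def grab(tag):
    from plant import camera_model,snapshot,get_obs
    c=camera_model("wrist");p,d=snapshot("wrist");cv2.imwrite(f"pics/{tag}.png",p)
    np.savez(f"{tag}.npz",p=p,d=d,**{k:c[k] for k in('fx','fy','cx','cy','world_to_cam')})
    return c,p,d
E
python3 - <<'E'
from h import *
from plant import *
print({k:np.round(v,3).tolist() for k,v in get_obs().items() if k in('clock','tool_pos','orientation','force','joint_pos')})
c,p,d=grab("w1");print(c)
print(proj(c,[[.63,.22,.01],[.44,-.25,.06],[.56,.10,.1]],True).round(0))
E
```

```text
{'clock': 1.1, 'joint_pos': [42.145, -1.404, -16.408, -0.007, -74.976, -38.189], 'tool_pos': [0.45, 0.148, 0.321], 'orientation': [-179.988, 0.018, -86.046], 'force': [1.475, 0.43, -0.774]}
{'fx': 309.70691628693146, 'fy': 309.70691628693146, 'cx': 320.6287427054406, 'cy': 199.24308930488868, 'world_to_cam': array([[-9.97535359e-01, -7.01641704e-02, -4.44611925e-04,
         4.59091559e-01],
       [-6.75170998e-02,  9.58138454e-01,  2.78230379e-01,
        -1.67447271e-01],
       [-1.90958040e-02,  2.77574660e-01, -9.60514268e-01,
         4.31321493e-01],
       [ 0.00000000e+00,  0.00000000e+00,  0.00000000e+00,
         1.00000000e+00]])}
[[205. 201.]
 [347. -97.]
 [231. 131.]]
```

View pics/w1.png

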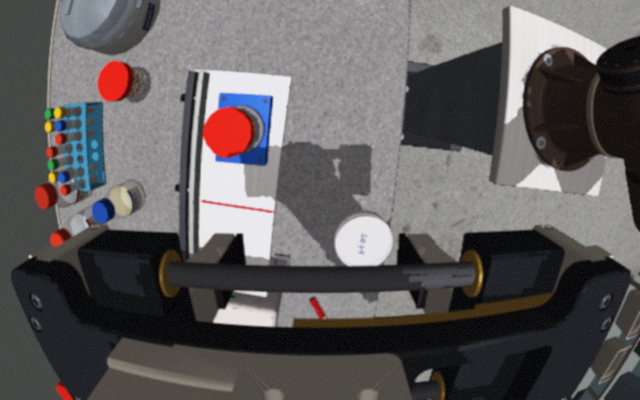

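The wrist view shows the board from about (185,70) to (290,300), the red line from (203,202) to (273,212), and the sled around (243,128). The strip is the bright band near column 205 and the dish is at (363,240).

```bash
python3 - <<'E'
from h import *
f=np.load("w1.npz");c=f;p=f['p']
R=lambda uv,z:ray(c,uv,z,True)
M=np.zeros(p.shape[:2],np.uint8);M[195:220,195:285]=255
m=mask(p,(0,90,60),(8,255,255))&M
px=cv2.findNonZero(m)[:,0];W=R(px,.01)[:,:2];print("line px",px.min(0),px.max(0))
vx,vy,x0,y0=cv2.fitLine(W.astype(np.float32),cv2.DIST_HUBER,0,.001,.001).ravel();print("red dir",vx,vy,np.degrees(np.arctan2(vy,vx)),x0,y0,"extent x",W[:,0].min(),W[:,0].max())
# white mask along rows: board near edge (falling to grey) on plane z=.01
g=cv2.cvtColor(p,cv2.COLOR_BGR2GRAY)
for r in (85,175,185,195,220,228):
    print(r,g[r,180:300:1].tolist() if r in(185,) else '')
E=[]
for r in list(range(80,95))+list(range(168,200,3))+list(range(216,230,2)):
    row=g[r,262:305].astype(int);k=np.argmin(np.diff(row));E.append((262+k+.5,r))
W=R(E,.01)[:,:2];vx,vy,a,b=cv2.fitLine(W.astype(np.float32),cv2.DIST_HUBER,0,.001,.001).ravel();print("near edge dir",np.degrees(np.arctan2(vy,vx)),a,b)
print(W.round(4)[::4].tolist())
m=mask(p,(100,130,50),(125,255,255));MM=np.zeros_like(m);MM[80:175,205:280]=m[80:175,205:280]
px=cv2.findNonZero(MM)[:,0].astype(np.float32);h=cv2.minAreaRect(px);bx=cv2.boxPoints(h);print(bx.round(1).tolist())
Wb=R(px,.032)[:,:2]*1000;r=cv2.minAreaRect(Wb.astype(np.float32));print("sled",r, cv2.boxPoints(r).round(1).tolist())
cv2.imwrite("pics/c1.png",cv2.resize(p[60:260,170:310],None,fx=4,fy=3*1.0,interpolation=cv2.INTER_CUBIC)[:600])
E
```

```text
line px [202 200] [270 211]
red dir 0.99690497 -0.0786158 -4.5090065 0.5876646 0.22284137 extent x 0.5227760067046578 0.6348442396242684
85 
175 
185 [75, 78, 79, 76, 79, 64, 38, 25, 75, 146, 183, 199, 195, 168, 115, 74, 59, 54, 73, 120, 188, 230, 233, 234, 234, 234, 233, 234, 235, 234, 233, 233, 234, 234, 236, 234, 233, 233, 234, 233, 234, 234, 235, 235, 233, 234, 234, 234, 234, 233, 234, 233, 233, 234, 233, 233, 234, 233, 235, 235, 233, 234, 234, 231, 211, 176, 154, 151, 152, 149, 147, 148, 153, 154, 155, 151, 150, 150, 152, 150, 153, 151, 150, 154, 149, 150, 149, 149, 151, 152, 152, 154, 150, 151, 150, 149, 131, 101, 86, 85, 79, 81, 76, 81, 83, 81, 84, 83, 82, 87, 88, 92, 88, 87, 85, 77, 82, 79, 86, 84]
195 
220 
228 
near edge dir 85.61927 0.5088186 0.11988545
[[0.5015, 0.0289], [0.5025, 0.0348], [0.5036, 0.0408], [0.5032, 0.0466], [0.5131, 0.1641], [0.514, 0.1826], [0.5149, 0.2014], [0.5185, 0.2422], [0.5183, 0.2557]]
[[214.60000610351562, 161.0], [219.5, 92.5], [271.6000061035156, 96.19999694824219], [266.70001220703125, 164.6999969482422]]
sled ((563.357177734375, 101.68312072753906), (97.59538269042969, 76.07611846923828), 87.7799072265625) [[523.5, 54.400001525878906], [599.5, 51.400001525878906], [603.2999877929688, 149.0], [527.2000122070312, 151.89999389648438]]
```

View pics/c1.png

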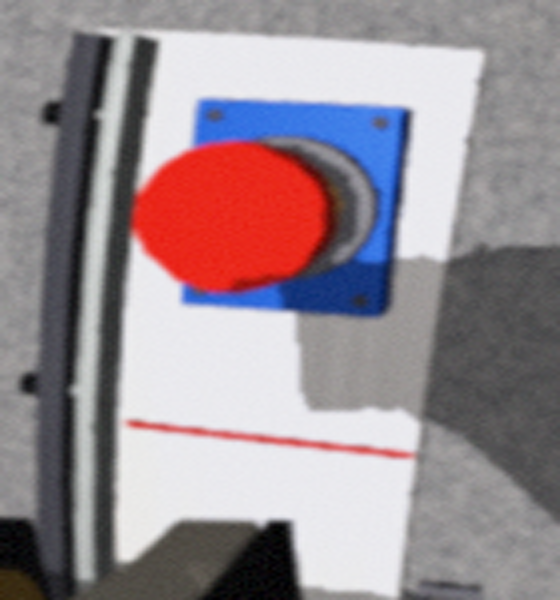

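```bash
cat >> h.py <<'E'
yaw=np.radians(85.55);ex=np.array([np.cos(yaw),np.sin(yaw)]);ey=np.array([-ex[1],ex[0]]);O=np.array([.6016,.2167])
def tob(P): P=np.atleast_2d(P)[:,:2]-O;return np.c_[P@ex,P@ey]*1000
def fromb(b): b=np.atleast_2d(b)/1000;return O+b[:,:1]*ex+b[:,1:2]*ey
E
python3 - <<'E'
from h import *
f=np.load("w1.npz");c=f;p=f['p'];g=cv2.cvtColor(p,cv2.COLOR_BGR2GRAY).astype(int)
R=lambda uv,z:ray(c,uv,z,True)
T=np.linalg.inv(f['world_to_cam']);print("cam",T[:3,3])
A=[];B=[];C=[]
for r in list(range(85,110,4))+list(range(150,196,4))+list(range(206,232,4)):
    row=g[r,180:235]; w=np.argmax(row[:25]*(row[:25]<215)) ; # bright strip top
    # white start: first col where >150 and following stays >200
    k=[i for i in range(12,50) if row[i]<=150<row[i+1] and row[i+1:i+6].max()>215]
    k=k[0]; kk=k+(150-row[k])/(row[k+1]-row[k])
    d=[i for i in range(k,3,-1) if row[i]<=130<row[i-1]]
    B.append((180+kk,r)); 
    if d: A.append((180+d[0]-1+(row[d[0]-1]-130)/(row[d[0]-1]-row[d[0]]),r))
print("top edge",tob(R(A,.038)).round(1).tolist());print("foot",tob(R(B,.010)).round(1).tolist())
print("sled",tob([[.5634,.1017]]),tob(np.array([[523.5,54.4],[599.5,51.4],[603.3,149],[527.2,151.9]])/1000).round(1))
E
```

```text
cam [0.45489094 0.07292553 0.46108348]
top edge [[-174.4, -37.2], [-168.6, -37.1], [-162.9, -37.1], [-157.1, -37.0], [-151.3, -37.1], [-145.6, -37.2], [-139.8, -37.3], [-80.2, -37.2], [-74.3, -37.1], [-68.3, -37.3], [-62.4, -37.2], [-56.4, -37.1], [-50.3, -37.4], [-44.3, -36.9], [-38.2, -36.8], [-32.1, -37.2], [-25.9, -37.1], [-19.7, -37.1], [-13.4, -37.2], [5.7, -37.1], [12.1, -36.9], [18.6, -36.8], [25.2, -36.9], [31.9, -37.2], [38.7, -37.2], [45.5, -37.2]]
foot [[-176.3, -38.7], [-170.1, -38.8], [-164.0, -38.8], [-157.9, -38.4], [-151.8, -38.9], [-145.7, -38.7], [-139.6, -38.5], [-76.3, -38.6], [-70.0, -38.9], [-63.7, -38.7], [-57.4, -38.7], [-51.1, -38.7], [-44.7, -38.5], [-38.3, -38.5], [-31.8, -38.3], [-25.3, -38.5], [-18.7, -38.5], [-12.1, -38.9], [-5.5, -38.5], [14.7, -38.5], [21.6, -38.3], [28.5, -38.5], [35.5, -38.4], [42.6, -38.8], [49.7, -38.2], [57.0, -38.7]]
sled [[-117.61722689   29.16209762]] [[-167.9   65.3]
 [-165.   -10.7]
 [ -67.4   -6.9]
 [ -70.4   69.1]]
```

>>> {"method": "play_rows", "body": {"deltas": [[-0.0028,-0.0514,-0.0097,0,0,0],[-0.0028,-0.0514,-0.0097,0,0,0],[-0.0028,-0.0514,-0.0097,0,0,0],[-0.0028,-0.0514,-0.0097,0,0,0],[-0.0028,-0.0514,-0.0097,0,0,0],[-0.0028,-0.0514,-0.0097,0,0,0],[-0.0028,-0.0514,-0.0097,0,0,0],[-0.0028,-0.0514,-0.0097,0,0,0],[-0.0028,-0.0514,-0.0097,0,0,0],[0,0,0,0,0,0]]}}

```text
clock: 2.15
tool_pos: [0.4282, -0.223, 0.2492]
orientation: [179.8, 0.0, -86.1]
force: [-0.6, -0.6, 0.3]
opening: 0.0871
gripper_force: 0.0
```

```bash
python3 - <<'E'
from h import *
from plant import *
print({k:np.round(v,3).tolist() for k,v in get_obs().items() if k in('clock','tool_pos','orientation','force')})
c,p,d=grab("w2")
R=lambda uv,z:ray(c,uv,z,True)
print(proj(c,[[.432,-.254,.06],[.43,-.13,.016]],True).round(0))
for n,lo,hi,z in(("wood",(8,60,60),(25,190,255),.016),("grip",(3,150,60),(14,255,255),.06)):
    for s,ce,px in blobs(mask(p,lo,hi),200):
        W=(R(px,z)[:,:2]*1000).astype(np.float32);r=cv2.minAreaRect(W);print(n,s.tolist(),ce.round(1),np.round(r[0],1),np.round(r[1],1),round(r[2],2))
E
```

```text
{'clock': 2.15, 'tool_pos': [0.428, -0.223, 0.249], 'orientation': [179.81, 0.022, -86.088], 'force': [-0.601, -0.556, 0.325]}
[[318. 154.]
 [314. 243.]]
wood [308, 100, 22, 148, 2196] [319.2 173.9] [ 429.6 -218.8] [ 26.  188.5] 4.33
wood [159, 251, 20, 46, 397] [165.9 273.6] [647.4 -56.6] [84.6 31.9] 80.06
wood [462, 251, 22, 46, 439] [475.2 274.1] [185.5 -88.2] [34.4 85.3] 19.66
wood [293, 293, 260, 34, 2149] [425.1 314.6] [220.5 -14.5] [467.9  25.1] 3.87
grip [311, 126, 17, 57, 693] [318.5 157.2] [ 431.5 -253.2] [17.4 60.8] 4.23
```

View pics/w2.png

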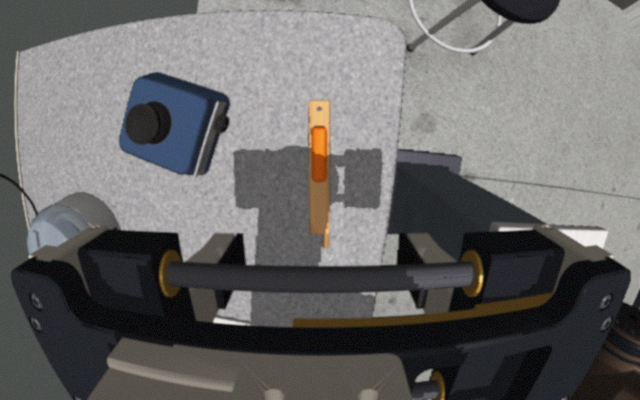

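The stick is upright with its grip at (319,154) px and its lip on the robot side at (325,240), as expected. I'm grasping it now.

>>> {"method": "play_rows", "body": {"deltas": [[0.0043,-0.0379,0,0,0,0.0022],[0,0,-0.05,0,0,0],[0,0,-0.05,0,0,0],[0,0,-0.05,0,0,0],[0,0,-0.05,0,0,0],[0,0,-0.03,0,0,0],[0,0,-0.025,0,0,0],[0,0,0,0,0,0]]}}

```text
clock: 3.0
tool_pos: [0.4317, -0.2487, 0.0447]
orientation: [179.7, 0.1, -85.4]
force: [-0.7, 0.5, 1.0]
opening: 0.0877
gripper_force: 0.0
```

>>> {"method": "play_rows", "body": {"deltas": [[0,0,0,0,0,0],[0,0,0,0,0,0],[0,0,0,0,0,0],[0,0,0,0,0,0],[0,0,0,0,0,0],[0,0,0,0,0,0],[0,0,0,0,0,0],[0,0,0,0,0,0]], "gripper": -1}}

```text
clock: 3.8
tool_pos: [0.4331, -0.25, 0.0469]
orientation: [180.0, 0.0, -85.4]
force: [-0.1, 0.1, -0.3]
opening: 0.0292
gripper_force: 0.0
```

>>> {"method": "play_rows", "body": {"deltas": [[0,0,0,0,0,0],[0,0,0,0,0,0],[0,0,0,0,0,0],[0,0,0,0,0,0],[0,0,0,0,0,0]]}}

```text
clock: 4.3
tool_pos: [0.4331, -0.2499, 0.0468]
orientation: [180.0, 0.0, -85.4]
force: [-0.5, 0.0, -1.2]
opening: 0.0157
gripper_force: 30.0
```

```bash
python3 - <<'E'
from h import *
from plant import *
for i in range(4):
    o=get_obs();print({k:np.round(v,4).tolist() for k,v in o.items() if k in('clock','tool_pos','orientation','force')});snapshot("wrist")
E
```

```text
{'clock': 4.3, 'tool_pos': [0.4331, -0.2499, 0.0468], 'orientation': [179.9895, 0.0034, -85.4304], 'force': [-0.4765, 0.019, -1.181]}
{'clock': 4.35, 'tool_pos': [0.4331, -0.2499, 0.0468], 'orientation': [179.9879, 0.0048, -85.431], 'force': [0.038, -0.4759, -1.4226]}
{'clock': 4.4, 'tool_pos': [0.4331, -0.2499, 0.0469], 'orientation': [179.9955, 0.0017, -85.4321], 'force': [0.9943, 0.0592, -2.2526]}
{'clock': 4.45, 'tool_pos': [0.4331, -0.2499, 0.0469], 'orientation': [179.9947, 0.0016, -85.4315], 'force': [-0.691, 0.0637, -1.1022]}
```

>>> {"method": "play_rows", "body": {"deltas": [[0,0,0.0375,0,0,0],[0,0,0.0375,0,0,0],[0.0188,0.0453,0,0,0,-0.01],[0.0188,0.0453,0,0,0,-0.01],[0.0188,0.0453,0,0,0,-0.01],[0.0188,0.0453,0,0,0,-0.01],[0.0188,0.0453,0,0,0,-0.01],[0,0,0,0,0,0],[0,0,0,0,0,0],[0,0,0,0,0,0]]}}

```text
clock: 5.5
tool_pos: [0.5079, -0.0691, 0.1067]
orientation: [180.0, -0.0, -94.4]
force: [-0.9, -0.7, -0.9]
opening: 0.0162
gripper_force: 30.0
```

```bash
python3 - <<'E'
from h import *
from plant import *
F=[]
for i in range(10):
    o=get_obs();F.append(o['force']);snapshot("wrist")
print({k:np.round(v,4).tolist() for k,v in o.items() if k in('clock','tool_pos','orientation')},np.mean(F,0),np.std(F,0))
print("tool board",tob([o['tool_pos']]))
c,p,d=grab("w3")
c=camera_model("top");p,d=snapshot("top");cv2.imwrite("pics/t3.png",p);np.savez("t3.npz",p=p,d=d,**c)
cv2.imwrite("pics/t3c.png",cv2.resize(p[170:260,270:370],None,fx=6,fy=6,interpolation=cv2.INTER_CUBIC))
w=cv2.imread("pics/w3.png");cv2.imwrite("pics/v3.png",np.hstack([cv2.resize(w[60:320,190:450],(400,400)),cv2.resize(p[170:260,280:370],(400,400),interpolation=cv2.INTER_CUBIC)]))
E
```

```text
{'clock': 5.95, 'tool_pos': [0.5083, -0.0691, 0.1069], 'orientation': [179.9992, -0.0007, -94.4593]} [ 0.02709404  0.12669502 -1.27321614] [0.42806911 0.49156343 0.52740097]
tool board [[-292.15103946   70.84639612]]
```

View pics/v3.png

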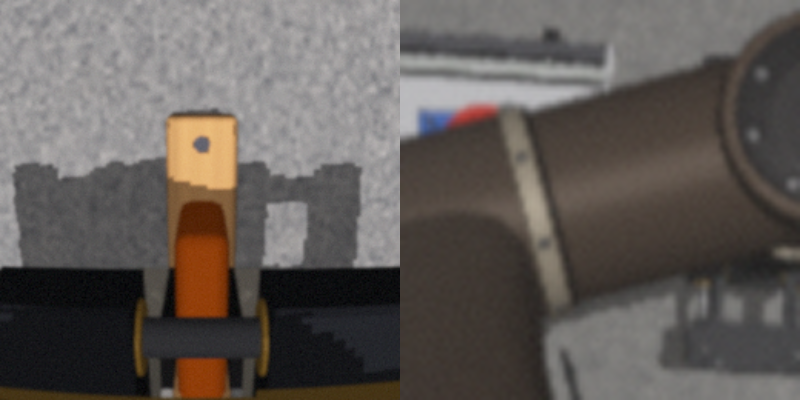

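The left half shows the held stick, straight in the jaws, with its rear end edge at about pixel (321,134) in the full frame. In the right half the arm hides the stick in the top view.

```bash
python3 - <<'E'
from h import *
f=np.load("w3.npz");p=f['p'];hsv=cv2.cvtColor(p,cv2.COLOR_BGR2HSV)
m=mask(p,(8,60,120),(25,200,255));M=np.zeros_like(m);M[125:190,285:355]=m[125:190,285:355]
s,ce,px=max(blobs(M,100),key=lambda b:b[0][4]);print(s)
W=tob(ray(f,px,.076,True))
print("rear x",np.percentile(W[:,0],[0,1,2]),"y",np.percentile(W[:,1],[1,50,99]))
b=W[W[:,0]<W[:,0].min()+2];print(b.mean(0))
E
```

```text
[ 298  135   47   55 2360]
rear x [-355.09274506 -354.4895916  -354.38582041] y [58.2853616 71.0510521 83.4612764]
[-353.96194546   70.7591136 ]
```

>>> {"method": "play_rows", "body": {"deltas": [[0,0,-0.0148,0,0,0],[0,0,-0.0148,0,0,0],[0,0,-0.0148,0,0,0],[0,0,-0.015,0,0,0],[0.0044,0.0084,0,0,0,0],[0.0044,0.0084,0,0,0,0],[0,0,0,0,0,0],[0,0,0,0,0,0]]}}

```text
clock: 6.9
tool_pos: [0.5159, -0.0548, 0.0597]
orientation: [-180.0, 0.0, -94.4]
force: [0.7, 0.5, -1.2]
opening: 0.0159
gripper_force: 30.0
```

```bash
cat >> h.py <<'E'
def st(n=10,b=(0.03,0.13)):
    from plant import get_obs,snapshot
    F=[]
    for i in range(n):
        o=get_obs();F.append(o['force'])
        if i<n-1:snapshot("wrist")
    F=np.array(F);f=F.mean(0);f[:2]-=b;t=tob([o['tool_pos']])[0]
    print("t",round(float(o['clock']),2),"tool b",t.round(2),"z",o['tool_pos'][2].round(4),"yaw",o['orientation'].round(2),"notch",(t+[106.9,4]).round(2),"F feed %.2f y %.2f z %.2f"%(f[:2]@ex,f[:2]@ey,f[2]))
E
python3 -c "
from h import *;st(6)"
```

```text
t 7.15 tool b [-277.93   64.8 ] z 0.0597 yaw [-1.7998e+02  1.0000e-02 -9.4440e+01] notch [-171.03   68.8 ] F feed -0.23 y 0.06 z -1.25
```

>>> {"method": "play_rows", "body": {"deltas": [[0.00181,0.00237,0,0,0,0],[0.00181,0.00237,0,0,0,0],[0.00181,0.00237,0,0,0,0],[0.00181,0.00237,0,0,0,0],[0.00181,0.00237,0,0,0,0],[0.00181,0.00237,0,0,0,0],[0.00181,0.00237,0,0,0,0],[0.00181,0.00237,0,0,0,0],[0.00181,0.00237,0,0,0,0],[0.00181,0.00237,0,0,0,0]]}}

```text
clock: 8.15
tool_pos: [0.5299, -0.0362, 0.0593]
orientation: [180.0, -0.0, -94.4]
force: [-1.4, -1.4, -1.5]
opening: 0.0159
gripper_force: 30.0
```

```bash
python3 - <<'E'
from h import *;st(4)
from plant import *
p,d=snapshot("scene");c=camera_model("scene");a=cv2.resize(p[170:240,270:360],(400,311),interpolation=cv2.INTER_CUBIC)
t,d=snapshot("top");b=cv2.resize(t[160:240,230:333],(400,311),interpolation=cv2.INTER_CUBIC)
cv2.imwrite("pics/s4.png",np.hstack([a,b]))
E
```

```text
t 8.3 tool b [-257.45   51.54] z 0.0594 yaw [-1.7997e+02  2.0000e-02 -9.4420e+01] notch [-150.55   55.54] F feed -0.77 y 0.74 z -1.85
```

View pics/s4.png

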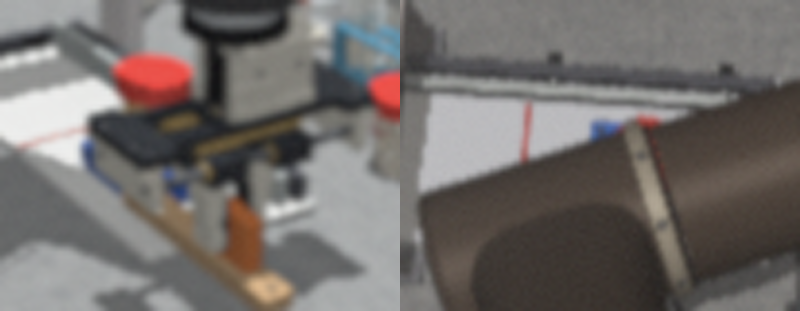

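Contact is made. The stick sits behind the sled on its robot side, and the blue nose shows at about (600,130) in the right half, well before the red line.

>>> {"method": "play_rows", "body": {"deltas": [[0.00181,0.00237,0,0,0,0],[0.00181,0.00237,0,0,0,0],[0.00181,0.00237,0,0,0,0],[0.00181,0.00237,0,0,0,0],[0.00181,0.00237,0,0,0,0],[0.00181,0.00237,0,0,0,0],[0.00181,0.00237,0,0,0,0],[0.00181,0.00237,0,0,0,0],[0.00181,0.00237,0,0,0,0],[0.00181,0.00237,0,0,0,0]]}}

```text
clock: 9.4
tool_pos: [0.5445, -0.0172, 0.0594]
orientation: [180.0, -0.0, -94.4]
force: [-1.7, -4.1, 1.5]
opening: 0.0159
gripper_force: 30.0
```

```bash
python3 - <<'E'
from h import *;st(5)
from plant import *
p,d=snapshot("top");c=camera_model("top")
m=mask(p,(100,120,50),(125,255,255));M=np.zeros_like(m);M[180:235,235:320]=m[180:235,235:320]
px=cv2.findNonZero(M)[:,0];B=tob(ray(c,px,.032));print(len(px),"blue board min/max",B.min(0).round(1),B.max(0).round(1))
for lo in range(-45,60,6):
    s=B[(B[:,1]>=lo)&(B[:,1]<lo+6)]
    if len(s):print(lo,s[:,0].max().round(1),end=' ')
E
```

```text
t 9.6 tool b [-237.42   38.61] z 0.0594 yaw [-1.7997e+02  3.0000e-02 -9.4430e+01] notch [-130.52   42.61] F feed -1.78 y 1.55 z 0.45
2 blue board min/max [-37.7 -29.8] [-34.8 -26.4]
-33 -37.7 -27 -34.8
```

>>> {"method": "play_rows", "body": {"deltas": [[0.00056,0.00071,0,0,0,0],[0.00056,0.00071,0,0,0,0],[0.00056,0.00071,0,0,0,0],[0.00056,0.00071,0,0,0,0],[0.00056,0.00071,0,0,0,0],[0.00056,0.00071,0,0,0,0],[0.00056,0.00071,0,0,0,0],[0.00056,0.00071,0,0,0,0]]}}

```text
clock: 10.45
tool_pos: [0.548, -0.0128, 0.0594]
orientation: [180.0, -0.0, -94.4]
force: [-2.0, -1.8, 1.0]
opening: 0.0155
gripper_force: 30.0
```

```bash
python3 -c "
from h import *;st(6)"
```

```text
t 10.7 tool b [-232.87   35.58] z 0.0594 yaw [-1.7999e+02  1.0000e-02 -9.4430e+01] notch [-125.97   39.58] F feed -2.47 y 1.84 z 0.19
```

>>> {"method": "play_rows", "body": {"deltas": [[0.00029,0.00048,0,0,0,0],[0.00029,0.00048,0,0,0,0],[0.00029,0.00048,0,0,0,0],[0.00029,0.00048,0,0,0,0],[0.00029,0.00048,0,0,0,0]]}}

```text
clock: 11.2
tool_pos: [0.5492, -0.0109, 0.0594]
orientation: [-180.0, 0.0, -94.4]
force: [-1.7, -3.2, 0.9]
opening: 0.0154
gripper_force: 30.0
```

```bash
python3 -c "
from h import *;st(6)"
```

```text
t 11.45 tool b [-230.97   34.62] z 0.0594 yaw [-180.      0.    -94.43] notch [-124.07   38.62] F feed -2.34 y 1.40 z 0.47
```

>>> {"method": "play_rows", "body": {"deltas": [[0.00033,0.00098,0,0,0,0],[0.00033,0.00098,0,0,0,0],[0.00033,0.00098,0,0,0,0]]}}

```text
clock: 11.75
tool_pos: [0.5495, -0.0089, 0.0594]
orientation: [180.0, -0.0, -94.4]
force: [-3.2, -5.4, 2.4]
opening: 0.016
gripper_force: 30.0
```

```bash
python3 -c "
from h import *;st(6)"
```

```text
t 12.0 tool b [-228.92   34.41] z 0.0594 yaw [ 1.7996e+02 -3.0000e-02 -9.4430e+01] notch [-122.02   38.41] F feed -5.07 y 2.43 z 1.65
```

>>> {"method": "play_rows", "body": {"deltas": [[8e-05,0.001,0,0,0,0],[8e-05,0.001,0,0,0,0],[8e-05,0.001,0,0,0,0],[8e-05,0.001,0,0,0,0],[8e-05,0.001,0,0,0,0]]}}

```text
clock: 12.5
tool_pos: [0.5498, -0.005, 0.0594]
orientation: [180.0, -0.0, -94.4]
force: [-3.2, -6.6, 2.6]
opening: 0.0161
gripper_force: 30.0
```

```bash
python3 -c "
from h import *;st(6)"
```

```text
t 12.75 tool b [-224.89   34.4 ] z 0.0594 yaw [ 1.7996e+02 -3.0000e-02 -9.4430e+01] notch [-117.99   38.4 ] F feed -5.04 y 2.79 z 1.81
```

>>> {"method": "play_rows", "body": {"deltas": [[0.0001,0.001,0,0,0,0],[0.0001,0.001,0,0,0,0],[0.0001,0.001,0,0,0,0],[0.0001,0.001,0,0,0,0],[0.0001,0.001,0,0,0,0],[0.0001,0.001,0,0,0,0],[0.0001,0.001,0,0,0,0],[0.0001,0.001,0,0,0,0]]}}

```text
clock: 13.55
tool_pos: [0.5504, 0.0014, 0.0594]
orientation: [179.9, -0.0, -94.4]
force: [-3.6, -5.2, 2.4]
opening: 0.0164
gripper_force: 30.0
```

```bash
python3 - <<'E'
from h import *;st(6)
from plant import *
p,d=snapshot("top");c=camera_model("top");np.savez("t5.npz",p=p,d=d,**c)
s,d=snapshot("scene");cv2.imwrite("pics/s5.png",np.hstack([cv2.resize(s[170:240,260:350],(400,311),interpolation=cv2.INTER_CUBIC),cv2.resize(p[160:240,230:333],(400,311),interpolation=cv2.INTER_CUBIC)]))
E
```

```text
t 13.8 tool b [-218.55   34.39] z 0.0594 yaw [ 1.7994e+02 -4.0000e-02 -9.4430e+01] notch [-111.65   38.39] F feed -5.07 y 3.06 z 2.35
```

View pics/s5.png

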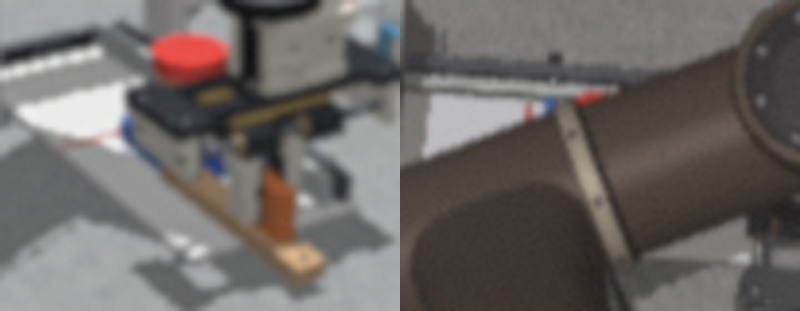

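The sled now lies along the strip with its nose just short of the red line; the blue edge at (548,105) is beside the red at (528,110). I'll feed on, increasing the side force slightly.

>>> {"method": "play_rows", "body": {"deltas": [[0.00013,0.00125,3e-05,0,0,0],[0.00013,0.00125,3e-05,0,0,0],[0.00013,0.00125,3e-05,0,0,0],[0.00013,0.00125,3e-05,0,0,0],[0.00013,0.00125,3e-05,0,0,0],[0.00013,0.00125,3e-05,0,0,0],[0.00013,0.00125,3e-05,0,0,0],[0.00013,0.00125,3e-05,0,0,0],[0.00013,0.00125,3e-05,0,0,0],[0.00013,0.00125,3e-05,0,0,0]]}}

```text
clock: 14.9
tool_pos: [0.5512, 0.0114, 0.0595]
orientation: [179.9, -0.0, -94.4]
force: [-2.4, -5.6, 1.7]
opening: 0.0159
gripper_force: 30.0
```

```bash
python3 -c "
from h import *;st(8)"
```

```text
t 15.25 tool b [-208.49   34.32] z 0.0594 yaw [ 1.7992e+02 -4.0000e-02 -9.4430e+01] notch [-101.59   38.32] F feed -4.62 y 2.82 z 1.23
```

>>> {"method": "play_rows", "body": {"deltas": [[0.00015,0.00125,0,0,0,0],[0.00015,0.00125,0,0,0,0],[0.00015,0.00125,0,0,0,0],[0.00015,0.00125,0,0,0,0],[0.00015,0.00125,0,0,0,0],[0.00015,0.00125,0,0,0,0],[0.00015,0.00125,0,0,0,0],[0.00015,0.00125,0,0,0,0]]}}

```text
clock: 16.05
tool_pos: [0.5519, 0.0192, 0.0594]
orientation: [179.9, -0.1, -94.4]
force: [-3.6, -5.3, 1.8]
opening: 0.0157
gripper_force: 30.0
```

```bash
python3 -c "
from h import *;st(8)"
```

```text
t 16.4 tool b [-200.68   34.22] z 0.0594 yaw [ 1.799e+02 -6.000e-02 -9.443e+01] notch [-93.78  38.22] F feed -5.14 y 3.08 z 1.65
```

>>> {"method": "play_rows", "body": {"deltas": [[0.0002,0.00125,0,0,0,0],[0.0002,0.00125,0,0,0,0],[0.0002,0.00125,0,0,0,0],[0.0002,0.00125,0,0,0,0],[0.0002,0.00125,0,0,0,0],[0.0002,0.00125,0,0,0,0],[0.0002,0.00125,0,0,0,0],[0.0002,0.00125,0,0,0,0]]}}

```text
clock: 17.2
tool_pos: [0.5527, 0.027, 0.0594]
orientation: [179.8, -0.1, -94.4]
force: [-4.6, -6.6, 2.3]
opening: 0.0157
gripper_force: 30.1
```

```bash
python3 -c "
from h import *;st(8)"
```

```text
t 17.55 tool b [-192.87   33.94] z 0.0594 yaw [ 1.7985e+02 -8.0000e-02 -9.4430e+01] notch [-85.97  37.94] F feed -6.27 y 4.25 z 2.70
```

>>> {"method": "play_rows", "body": {"deltas": [[0.0001,0.00125,3e-05,0,0,0],[0.0001,0.00125,3e-05,0,0,0],[0.0001,0.00125,3e-05,0,0,0],[0.0001,0.00125,3e-05,0,0,0],[0.0001,0.00125,3e-05,0,0,0],[0.0001,0.00125,3e-05,0,0,0],[0.0001,0.00125,3e-05,0,0,0],[0.0001,0.00125,3e-05,0,0,0]]}}

```text
clock: 18.35
tool_pos: [0.5533, 0.035, 0.0595]
orientation: [179.8, -0.1, -94.4]
force: [-5.0, -5.9, 2.4]
opening: 0.016
gripper_force: 30.1
```

```bash
python3 -c "
from h import *;st(8)"
```

```text
t 18.7 tool b [-184.77   33.96] z 0.0595 yaw [ 1.7985e+02 -8.0000e-02 -9.4430e+01] notch [-77.87  37.96] F feed -5.91 y 4.06 z 1.73
```

>>> {"method": "play_rows", "body": {"deltas": [[0.00012,0.0015,0,0,0,0],[0.00012,0.0015,0,0,0,0],[0.00012,0.0015,0,0,0,0],[0.00012,0.0015,0,0,0,0],[0.00012,0.0015,0,0,0,0],[0.00012,0.0015,0,0,0,0],[0.00012,0.0015,0,0,0,0],[0.00012,0.0015,0,0,0,0],[0.00012,0.0015,0,0,0,0],[0.00012,0.0015,0,0,0,0]]}}

```text
clock: 19.7
tool_pos: [0.5543, 0.0469, 0.0595]
orientation: [179.8, -0.1, -94.4]
force: [-4.2, -6.6, 3.0]
opening: 0.0161
gripper_force: 30.1
```

```bash
python3 -c "
from h import *;st(8)"
```

```text
t 20.05 tool b [-172.76   33.93] z 0.0594 yaw [ 1.7985e+02 -8.0000e-02 -9.4430e+01] notch [-65.86  37.93] F feed -6.06 y 4.18 z 2.07
```

>>> {"method": "play_rows", "body": {"deltas": [[0.00012,0.0015,0,0,0,0],[0.00012,0.0015,0,0,0,0],[0.00012,0.0015,0,0,0,0],[0.00012,0.0015,0,0,0,0],[0.00012,0.0015,0,0,0,0],[0.00012,0.0015,0,0,0,0],[0.00012,0.0015,0,0,0,0],[0.00012,0.0015,0,0,0,0],[0.00012,0.0015,0,0,0,0],[0.00012,0.0015,0,0,0,0]]}}

```text
clock: 21.05
tool_pos: [0.5552, 0.0589, 0.0594]
orientation: [179.8, -0.1, -94.4]
force: [-4.7, -6.1, 2.2]
opening: 0.0157
gripper_force: 30.1
```

```bash
python3 -c "
from h import *;st(7)"
```

```text
t 21.35 tool b [-160.77   33.94] z 0.0594 yaw [ 1.7985e+02 -9.0000e-02 -9.4430e+01] notch [-53.87  37.94] F feed -5.72 y 4.00 z 2.04
```

Steady at 4.0 N with the nose at about +46. I'm continuing.

>>> {"method": "play_rows", "body": {"deltas": [[0.00012,0.0015,0,0,0,0],[0.00012,0.0015,0,0,0,0],[0.00012,0.0015,0,0,0,0],[0.00012,0.0015,0,0,0,0],[0.00012,0.0015,0,0,0,0],[0.00012,0.0015,0,0,0,0],[0.00012,0.0015,0,0,0,0],[0.00012,0.0015,0,0,0,0],[0.00012,0.0015,0,0,0,0],[0.00012,0.0015,0,0,0,0]]}}

```text
clock: 22.35
tool_pos: [0.5562, 0.0709, 0.0594]
orientation: [179.8, -0.1, -94.4]
force: [-6.2, -5.8, 2.9]
opening: 0.0156
gripper_force: 30.1
```

>>> {"method": "play_rows", "body": {"deltas": [[0.00012,0.0015,0,0,0,0],[0.00012,0.0015,0,0,0,0],[0.00012,0.0015,0,0,0,0],[0.00012,0.0015,0,0,0,0],[0.00012,0.0015,0,0,0,0],[0.00012,0.0015,0,0,0,0],[0.00012,0.0015,0,0,0,0],[0.00012,0.0015,0,0,0,0],[0.00012,0.0015,0,0,0,0],[0.00012,0.0015,0,0,0,0]]}}

```text
clock: 23.35
tool_pos: [0.5571, 0.0828, 0.0594]
orientation: [179.8, -0.1, -94.4]
force: [-5.5, -6.2, 3.0]
opening: 0.0153
gripper_force: 30.1
```

```bash
python3 -c "
from h import *;st(7)"
```

```text
t 23.65 tool b [-136.76   33.93] z 0.0594 yaw [ 1.7984e+02 -9.0000e-02 -9.4430e+01] notch [-29.86  37.93] F feed -5.94 y 4.22 z 2.38
```

>>> {"method": "play_rows", "body": {"deltas": [[0.00012,0.0015,0,0,0,0],[0.00012,0.0015,0,0,0,0],[0.00012,0.0015,0,0,0,0],[0.00012,0.0015,0,0,0,0],[0.00012,0.0015,0,0,0,0],[0.00012,0.0015,0,0,0,0],[0.00012,0.0015,0,0,0,0],[0.00012,0.0015,0,0,0,0],[0.00012,0.0015,0,0,0,0],[0.00012,0.0015,0,0,0,0]]}}

```text
clock: 24.65
tool_pos: [0.5581, 0.0948, 0.0594]
orientation: [179.8, -0.1, -94.4]
force: [-5.1, -7.1, 2.3]
opening: 0.016
gripper_force: 30.1
```

>>> {"method": "play_rows", "body": {"deltas": [[0.00012,0.0015,0,0,0,0],[0.00012,0.0015,0,0,0,0],[0.00012,0.0015,0,0,0,0],[0.00012,0.0015,0,0,0,0],[0.00012,0.0015,0,0,0,0],[0.00012,0.0015,0,0,0,0],[0.00012,0.0015,0,0,0,0],[0.00012,0.0015,0,0,0,0],[0.00012,0.0015,0,0,0,0],[0.00012,0.0015,0,0,0,0]]}}

```text
clock: 25.65
tool_pos: [0.559, 0.1068, 0.0594]
orientation: [179.8, -0.1, -94.4]
force: [-4.4, -6.0, 2.5]
opening: 0.016
gripper_force: 30.1
```

```bash
python3 -c "
from h import *;st(7)"
```

```text
t 25.95 tool b [-112.76   33.91] z 0.0594 yaw [ 1.7984e+02 -1.0000e-01 -9.4430e+01] notch [-5.86 37.91] F feed -6.32 y 4.36 z 2.82
```

>>> {"method": "play_rows", "body": {"deltas": [[0.00011,0.0015,2e-05,0,0,0],[0.00011,0.0015,2e-05,0,0,0],[0.00011,0.0015,2e-05,0,0,0],[0.00011,0.0015,2e-05,0,0,0],[0.00011,0.0015,2e-05,0,0,0],[0.00012,0.0015,0,0,0,0],[0.00012,0.0015,0,0,0,0],[0.00012,0.0015,0,0,0,0],[0.00012,0.0015,0,0,0,0],[0.00012,0.0015,0,0,0,0]]}}

```text
clock: 26.95
tool_pos: [0.5599, 0.1188, 0.0595]
orientation: [179.8, -0.1, -94.4]
force: [-4.6, -6.7, 2.4]
opening: 0.0159
gripper_force: 30.1
```

>>> {"method": "play_rows", "body": {"deltas": [[0.00012,0.0015,0,0,0,0],[0.00012,0.0015,0,0,0,0],[0.00012,0.0015,0,0,0,0],[0.00012,0.0015,0,0,0,0],[0.00012,0.0015,0,0,0,0],[0.00011,0.0015,0,0,0,0],[0.00011,0.0015,0,0,0,0],[0.00012,0.0015,0,0,0,0],[0.00011,0.0015,0,0,0,0],[0.00012,0.0015,0,0,0,0]]}}

```text
clock: 27.95
tool_pos: [0.5609, 0.1307, 0.0595]
orientation: [179.8, -0.1, -94.4]
force: [-3.5, -7.0, 2.6]
opening: 0.0158
gripper_force: 30.1
```

```bash
python3 -c "
from h import *;st(7)"
```

```text
t 28.25 tool b [-88.7  33.9] z 0.0595 yaw [ 1.7984e+02 -1.0000e-01 -9.4440e+01] notch [18.2 37.9] F feed -6.09 y 4.05 z 2.18
```

>>> {"method": "play_rows", "body": {"deltas": [[0.00012,0.0015,0,0,0,0],[0.00012,0.0015,0,0,0,0],[0.00012,0.0015,0,0,0,0],[0.00012,0.0015,0,0,0,0],[0.00012,0.0015,0,0,0,0],[0.00012,0.0015,0,0,0,0],[0.00012,0.0015,0,0,0,0],[0.00012,0.0015,0,0,0,0],[0.00012,0.0015,0,0,0,0],[0.00012,0.0015,0,0,0,0]]}}

```text
clock: 29.25
tool_pos: [0.5618, 0.1427, 0.0595]
orientation: [179.8, -0.1, -94.4]
force: [-5.4, -6.5, 3.4]
opening: 0.016
gripper_force: 30.1
```

>>> {"method": "play_rows", "body": {"deltas": [[0.00012,0.0015,0,0,0,0],[0.00012,0.0015,0,0,0,0],[0.00012,0.0015,0,0,0,0],[0.00012,0.0015,0,0,0,0],[0.00012,0.0015,0,0,0,0],[0.00011,0.0015,0,0,0,0],[0.00011,0.0015,0,0,0,0],[0.00012,0.0015,0,0,0,0],[0.00011,0.0015,0,0,0,0],[0.00012,0.0015,0,0,0,0]]}}

```text
clock: 30.25
tool_pos: [0.5627, 0.1547, 0.0595]
orientation: [179.8, -0.1, -94.4]
force: [-4.5, -6.1, 3.3]
opening: 0.0158
gripper_force: 30.1
```

```bash
python3 -c "
from h import *;st(7)"
```

```text
t 30.55 tool b [-64.7  33.9] z 0.0595 yaw [ 1.7984e+02 -1.1000e-01 -9.4430e+01] notch [42.2 37.9] F feed -6.34 y 4.15 z 2.56
```

>>> {"method": "play_rows", "body": {"deltas": [[0.0001,0.00125,0,0,0,0],[0.0001,0.00125,0,0,0,0],[0.0001,0.00125,0,0,0,0],[0.0001,0.00125,0,0,0,0],[0.0001,0.00125,0,0,0,0],[9e-05,0.00125,0,0,0,0],[9e-05,0.00125,0,0,0,0],[0.0001,0.00125,0,0,0,0],[0.0001,0.00125,0,0,0,0],[9e-05,0.00125,0,0,0,0]]}}

```text
clock: 31.55
tool_pos: [0.5635, 0.1646, 0.0595]
orientation: [179.8, -0.1, -94.4]
force: [-4.8, -6.4, 3.4]
opening: 0.0157
gripper_force: 30.1
```

>>> {"method": "play_rows", "body": {"deltas": [[0.0001,0.00125,0,0,0,0],[0.0001,0.00125,0,0,0,0],[9e-05,0.00125,0,0,0,0],[0.0001,0.00125,0,0,0,0],[0.0001,0.00125,0,0,0,0],[8e-05,0.001,0,0,0,0],[8e-05,0.001,0,0,0,0],[8e-05,0.001,0,0,0,0],[8e-05,0.001,0,0,0,0]]}}

```text
clock: 32.45
tool_pos: [0.5641, 0.1728, 0.0595]
orientation: [179.8, -0.1, -94.4]
force: [-4.5, -6.8, 2.4]
opening: 0.0159
gripper_force: 30.1
```

```bash
python3 -c "
from h import *;st(6)"
```

```text
t 32.7 tool b [-46.58  33.88] z 0.0595 yaw [ 1.7984e+02 -1.2000e-01 -9.4440e+01] notch [60.32 37.88] F feed -6.81 y 4.37 z 2.82
```

>>> {"method": "play_rows", "body": {"deltas": [[4e-05,0.0005,0,0,0,0],[4e-05,0.0005,0,0,0,0],[4e-05,0.0005,0,0,0,0],[3e-05,0.0005,0,0,0,0],[4e-05,0.0005,0,0,0,0],[4e-05,0.0005,0,0,0,0],[3e-05,0.0005,0,0,0,0]]}}

```text
clock: 33.4
tool_pos: [0.5644, 0.1756, 0.0595]
orientation: [179.8, -0.1, -94.4]
force: [-3.8, -6.5, 3.3]
opening: 0.0159
gripper_force: 30.1
```

```bash
python3 -c "
from h import *;st(6)"
```

```text
t 33.65 tool b [-43.85  33.92] z 0.0595 yaw [ 1.7983e+02 -1.3000e-01 -9.4440e+01] notch [63.05 37.92] F feed -6.70 y 4.24 z 3.19
```

>>> {"method": "play_rows", "body": {"deltas": [[4e-05,0.0005,0,0,0,0],[4e-05,0.0005,0,0,0,0],[3e-05,0.0005,0,0,0,0],[3e-05,0.0004,0,0,0,0]]}}

```text
clock: 34.05
tool_pos: [0.5644, 0.1768, 0.0595]
orientation: [179.8, -0.2, -94.4]
force: [-4.7, -8.7, 4.3]
opening: 0.0161
gripper_force: 30.1
```

```bash
python3 -c "
from h import *;st(5)"
```

```text
t 34.25 tool b [-42.69  34.  ] z 0.0595 yaw [ 1.7982e+02 -1.6000e-01 -9.4440e+01] notch [64.21 38.  ] F feed -8.30 y 3.74 z 4.15
```

>>> {"method": "play_rows", "body": {"deltas": [[3e-05,0.0004,0,0,0,0],[3e-05,0.0004,0,0,0,0],[0,0,0,0,0,0]]}}

```text
clock: 34.55
tool_pos: [0.5643, 0.1769, 0.0595]
orientation: [179.8, -0.2, -94.5]
force: [-4.1, -10.7, 4.9]
opening: 0.0159
gripper_force: 30.0
```

```bash
python3 - <<'E'
from h import *;st(5)
from plant import *
s,d=snapshot("scene");t,d=snapshot("top")
cv2.imwrite("pics/s7.png",np.hstack([cv2.resize(s[140:230,225:345],(400,300),interpolation=cv2.INTER_CUBIC),cv2.resize(t[155:235,195:302],(400,300),interpolation=cv2.INTER_CUBIC)]))
E
```

```text
t 34.75 tool b [-42.56  34.09] z 0.0595 yaw [179.8   -0.2  -94.45] notch [64.34 38.09] F feed -10.77 y 3.79 z 4.78
```

View pics/s7.png

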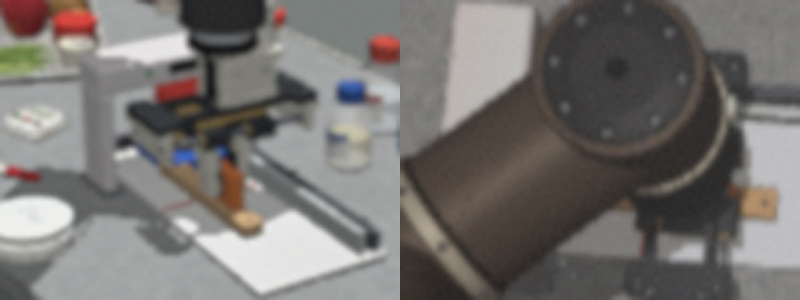

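The sled's nose is under the bridge at the stop and the stick is behind it, and the feed force rises without any motion. Now I'll back off gently.

>>> {"method": "play_rows", "body": {"deltas": [[-6e-05,-0.00075,0,0,0,0],[-6e-05,-0.00075,0,0,0,0],[-0.00083,-0.00094,0,0,0,0],[-0.00083,-0.00094,0,0,0,0],[-0.00083,-0.00094,0,0,0,0],[-0.0026,-0.00105,0,0,0,0],[-0.0026,-0.00105,0,0,0,0],[-0.0026,-0.00105,0,0,0,0],[0,0,0,0,0,0]]}}

```text
clock: 35.75
tool_pos: [0.5578, 0.173, 0.0601]
orientation: [-180.0, 0.0, -94.4]
force: [0.2, 0.5, -1.2]
opening: 0.0159
gripper_force: 30.0
```

```bash
python3 -c "
from h import *;st(4)"
```

```text
t 35.9 tool b [-46.91  40.1 ] z 0.0601 yaw [-1.7998e+02  1.0000e-02 -9.4440e+01] notch [59.99 44.1 ] F feed 0.11 y -0.19 z -1.25
```

>>> {"method": "play_rows", "body": {"deltas": [[-0.0008,-0.01,0,0,0,0],[-0.0008,-0.01,0,0,0,0],[-0.0008,-0.01,0,0,0,0],[-0.0008,-0.01,0,0,0,0],[-0.0008,-0.01,0,0,0,0],[0,0,0.025,0,0,0],[0,0,0.025,0,0,0],[0,0,0.025,0,0,0],[0,0,0,0,0,0]]}}

```text
clock: 36.8
tool_pos: [0.5562, 0.1332, 0.1228]
orientation: [-179.8, 0.1, -94.4]
force: [-0.4, 0.1, -1.0]
opening: 0.0157
gripper_force: 30.0
```

>>> {"method": "play_rows", "body": {"deltas": [[-0.0152,-0.0479,0,0,0,0.005],[-0.0152,-0.0479,0,0,0,0.005],[-0.0152,-0.0479,0,0,0,0.005],[-0.0152,-0.0479,0,0,0,0.005],[-0.0152,-0.0479,0,0,0,0.005],[-0.0152,-0.0479,0,0,0,0.005],[-0.0152,-0.0479,0,0,0,0.005],[-0.0152,-0.0479,0,0,0,0.005],[-0.0152,-0.0479,0,0,0,0.005],[-0.0152,-0.0479,0,0,0,0.005]]}}

```text
clock: 37.8
tool_pos: [0.4317, -0.2517, 0.1194]
orientation: [180.0, 0.0, -85.4]
force: [1.4, 0.2, -0.8]
opening: 0.016
gripper_force: 30.0
```

>>> {"method": "play_rows", "body": {"deltas": [[0,0,0,0,0,0],[0,0,0,0,0,0]]}}

```text
clock: 38.0
tool_pos: [0.432, -0.2511, 0.1193]
orientation: [180.0, 0.0, -85.6]
force: [-0.2, -0.4, -1.6]
opening: 0.0161
gripper_force: 30.0
```

```bash
python3 - <<'E'
from h import *;st(2)
from plant import *
t,d=snapshot("top");s,d=snapshot("scene")
c=camera_model("top");m=mask(t,(100,120,50),(125,255,255));M=np.zeros_like(m);M[175:235,200:300]=m[175:235,200:300]
px=cv2.findNonZero(M)[:,0];r=cv2.minAreaRect(tob(ray(c,px,.032)).astype(np.float32));print("sled board",r)
cv2.imwrite("pics/s8.png",np.hstack([cv2.resize(s[140:290,225:385],(400,375),interpolation=cv2.INTER_CUBIC),cv2.resize(t[150:240,195:315],(400,375),interpolation=cv2.INTER_CUBIC)]))
E
```

```text
t 38.05 tool b [-478.79  132.42] z 0.1194 yaw [ 1.7997e+02  2.0000e-02 -8.5520e+01] notch [-371.89  136.42] F feed -0.57 y 0.07 z -1.37
sled board ((75.08042907714844, 2.0021743774414062), (69.70469665527344, 23.226688385009766), 86.83866119384766)
```

View pics/s8.png

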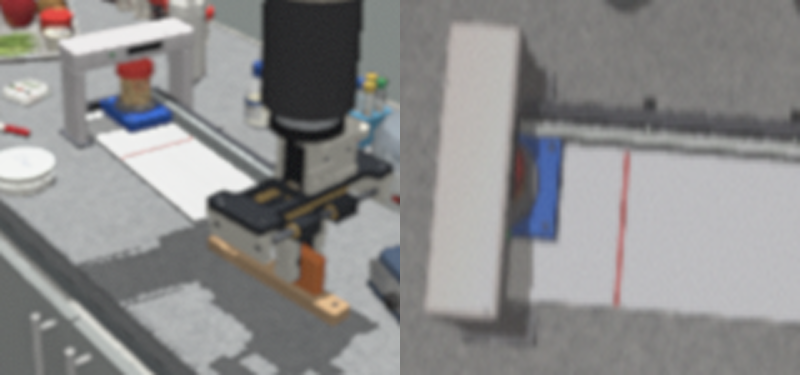

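The sled rests under the bridge flush to the strip (rear edge at (557,190) in the right half), and the stick hangs over free worktop. Laying it down.

>>> {"method": "play_rows", "body": {"deltas": [[0,0,-0.02,0,0,0],[0,0,-0.02,0,0,0],[0,0,-0.02,0,0,0],[0,0,-0.02,0,0,0],[0,0,-0.004,0,0,0],[0,0,-0.003,0,0,0],[0,0,-0.002,0,0,0],[0,0,0,0,0,0],[0,0,0,0,0,0]]}}

```text
clock: 39.05
tool_pos: [0.4334, -0.2502, 0.0493]
orientation: [-179.9, -0.0, -85.4]
force: [-0.4, 0.5, -1.7]
opening: 0.0164
gripper_force: 30.0
```

```bash
python3 -c "
from h import *;st(4)"
```

```text
t 39.2 tool b [-478.64  131.69] z 0.0491 yaw [-1.7996e+02 -1.0000e-02 -8.5430e+01] notch [-371.74  135.69] F feed -0.08 y 0.01 z -1.73
```

>>> {"method": "play_rows", "body": {"deltas": [[0,0,-0.001,0,0,0],[0,0,-0.001,0,0,0],[0,0,-0.0005,0,0,0],[0,0,0,0,0,0],[0,0,0,0,0,0]]}}

```text
clock: 39.7
tool_pos: [0.433, -0.2502, 0.0469]
orientation: [-180.0, -0.0, -85.4]
force: [0.1, 1.4, 1.6]
opening: 0.0158
gripper_force: 30.0
```

>>> {"method": "play_rows", "body": {"deltas": [[0,0,0,0,0,0],[0,0,0,0,0,0],[0,0,0,0,0,0],[0,0,0,0,0,0],[0,0,0,0,0,0],[0,0,0,0,0,0],[0,0,0,0,0,0],[0,0,0,0,0,0],[0,0,0,0,0,0],[0,0,0,0,0,0]], "gripper": 1}}

```text
clock: 40.7
tool_pos: [0.433, -0.2502, 0.0467]
orientation: [-180.0, -0.0, -85.4]
force: [0.4, -0.7, 0.4]
opening: 0.0862
gripper_force: 0.0
```

>>> {"method": "play_rows", "body": {"deltas": [[0,0,0.0125,0,0,0],[0,0,0.025,0,0,0],[0,0,0.05,0,0,0],[0,0,0.05,0,0,0],[0,0,0.05,0,0,0],[0,0,0.05,0,0,0],[0,0,0,0,0,0],[0,0,0,0,0,0],[0,0,0,0,0,0],[0,0,0,0,0,0]]}}

```text
clock: 41.7
tool_pos: [0.4322, -0.25, 0.2356]
orientation: [179.9, 0.0, -85.4]
force: [-0.1, 0.2, 0.4]
opening: 0.0876
gripper_force: 0.0
```

```bash
python3 - <<'E'
from h import *
c,p,d=grab("w9")
for n,lo,hi,z in(("wood",(8,60,60),(25,190,255),.016),("grip",(3,150,60),(14,255,255),.06)):
    for s,ce,px in blobs(mask(p,lo,hi),200):
        r=cv2.minAreaRect((ray(c,px,z,True)[:,:2]*1000).astype(np.float32));print(n,ce.round(1),np.round(r[0],1),np.round(r[1],1),round(r[2],2))
E
```

```text
wood [319.7 195. ] [ 430.5 -221.6] [ 26.4 182.5] 4.54
wood [475.2 273.6] [ 196.7 -126.2] [31.6 82.7] 20.06
wood [165.6 274. ] [642.4 -89.3] [80.7 30.7] 80.86
wood [425.3 314.6] [231.8 -53.8] [450.9  24.3] 4.69
wood [624.  391.2] [-822.1  464.7] [ 42.2 630.2] 62.2
grip [319.6 179.3] [ 433.3 -255.5] [17.6 64.4] 4.95
```

The stick stands free on the worktop where it was picked up. Handing in.

```bash
python3 -c "
from plant import *
print(close_job())"
```

```text
the job is handed in; nothing more can be done
None
```

The sled was fed along the fence to the end stop, with about 4 N measured side force from just past the red line. The stick was laid back on the worktop off the board, and the job was handed in at about 42 s; no verdict was returned.

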